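# Snap the lid onto the tub of pastry cutters

### The arm

A 7-joint arm with a two-finger parallel gripper is mounted at the origin on the work surface. World frame = base frame: x ahead of the robot, y to its left, z up, the work surface at z = 0. Lengths are in m, angles in rad, forces in N, time in s.
With the tool pointing down it reaches from about 0.4 to 0.85 m from the base axis. Payload 4.5 kg.
Tool frame: the origin (TCP) lies between the finger pads; the fingertips stand 19 mm ahead of it and the grasp point (between the pads) is the TCP; z points along the fingers, y is the direction in which the jaws open and shut (so a half turn about z gives the same grasp; the last joint's range is limited). The gripper opens to 85 mm and grips with 20 to 120 N. Pads are 22 mm wide; open, the fingers measure 114 mm over their backs; the gripper's body (76 mm by 85 mm) begins 54 mm behind the grasp point. The pads swing forward as they close: fully open they stand 13 mm farther back than shut.
Start: joints at [1.143, 0.689, -0.195, 1.565, 0.157, 0.902, -0.215], TCP at [0.279, -0.56, 0.25] pointing down, gripper open.
Joint ranges: [-3.01, 3.01], [-0.46, 2.08], [-1.47, 1.51], [0.13, 2.56], [-1, 4.14], [0.04, 2.09], [-2.66, 2.66]. Speed limits (rad/s): [2.57, 2.57, 3.14, 3.14, 3.14, 3.14, 3.14].

### API

Orientations are given as a unit quaternion [x, y, z, w].
In Python, from station import get_state, grab_frame, sign_off gives the robot as it stands.
- The arm moves only by the shell command python3 -m creep 'ROWS' [FORCE]. ROWS is JSON, a list of rows, each an object with "delta_rot": the turn, a rotation vector about the tool's x, y, z in degrees, a list of three; "translation": the shift along the tool's x, y, z in cm, a list of three; "jaw": the finger opening in cm, from 0 to 8.54. A call has 1 to 20 rows; each row shifts and turns the commanded pose from where the row before left it, along the tool's axes as they then stand; what a row does not reach is not made up. A row lasts 1/12 s, in which the tool goes at most 41.7 mm and 7.16 degrees, less where a joint would pass 70% of its speed; a pose out of reach is approached as far as the arm can. A call is refused whole if a number of a shift passes 4.17 or a number of a turn 7.16, either way. A call with a gripper value outside its range is refused whole. The fingers move at their own pace and stop on an object; FORCE is the grip in N (left out, the last holds). Time passes only in rows, so rows that do not move let the fingers close. It gives the time, the measured TCP pose, the force and the opening at its end, in the units of the state.
- get_state(): the state, without advancing time (a new reading comes with each control period).
- grab_frame(name): name is "side" or "top" or "wrist"; returns a dict with "frame" (384x512x3 uint8, red, green, blue), "camera_matrix" (3x3 intrinsics, pixels), "R" (3x3) and "t" (3): a world point X has camera coordinates R X + t; the wrist camera has in their place "hand_eye" (4x4, takes a point from camera to tool coordinates, whose origin is the TCP and whose axes are the flange's). Camera axes: x right, y down, z forward; pixel columns grow to the right and rows downward; lengths in m; the calibration is good to about 2 mm. A picture is of the moment at which its call begins: read the wrist's pose just before it. There is no depth.
- sign_off(): hands the job in, once; it reports no verdict.
The state is a dict: "clock": time; "joint_positions": joint angles; "joint_vel": joint speeds; "effort": joint torques, N m; "eef_pos": TCP position; "eef_rot": TCP orientation; "wrist_force": force on the tool from outside, world axes, zero at the start; "ft_torque": the same for the moment, N m; "grip_width": finger opening in m.
Only numpy, scipy, OpenCV 4.12 (cv2) and the standard library are available. Lean on these libraries where they do the work, as an engineer would, in place of code of your own. Each camera call takes 0.05 s, during which the arm holds its last target.

### The job

Close the storage tub of pastry cutters: lift its lid by the bar grip, set it squarely into the tub's mouth, then press each end of the lid down until that end's spring catch snaps over its lip, so that the lid is shut and held at both ends. Press slowly, with feeling, and stop when it snaps: the catches are not all set to the same height, and a shut end must not be pressed on with more than about 20 N, or the thin lip cracks. Leave the bowl, the ring cutter and the scraper where they are.

Things in the scene. Friction and masses are not known exactly. Their poses are not given: they have to be found in the camera images.
- tub: White plastic tub with steel cutters lying in it (below 60 mm), open on top, outside 140 x 210 x 90 mm high, walls 4 mm (mouth 132 x 202 mm); heavy, it does not slip. Origin: centre of its underside; z up, y along its long side. A steel snap catch at the middle of each short end.
- tub_mouth (a point): centre of the tub's mouth, level with the top of its rim (90 mm above the table); axes as the tub's
- tub_end_l (a point): top outer edge of the tub's +y end wall. The catch there, 40 mm wide and standing up to 20 mm above the rim, has a fixed ledge 4 mm above the rim that will carry the lid's lip and, above it, a sprung nose reaching 5.5 mm in over the lip, with a 55 degree lead-in on top. It sits on slotted screws: its true height is up to 2.7 mm more or less, differs end to end, and is not measured.
- tub_end_r (a point): the same at the tub's -y end. Pressing the lid's end down spreads the nose: over 3 to 7 mm the push needed rises to a peak of 5 to 10 N, then falls away suddenly as the nose snaps in over the lip and the lid's end drops; 2 to 3 mm below the snap the lip lies hard on the ledge. Let go before the snap and the nose pushes the lid up again.
- lid: White plastic lid, 0.17 to 0.25 kg, lying on the table. Origin: centre of its underside; z up, y along its long side (either way round fits). Plug 26 mm deep, 122 x 192 mm at its foot, 130 x 200 mm from 8 mm up; above it the top plate 150 x 205 x 4 mm, top 30 mm above the origin, and at each end a lip 1.5 mm thick. Set in, it first rests on both catches' lead-ins, 7 to 12 mm above home.
- lid_grip (a point): centre of the lid's bar grip: 14 mm wide (x), 94 mm long (y), 12 mm high, on two posts 40 mm either side of the middle; it is 32 mm above the plate's flat top, 62 mm above the lid's underside, open beneath
- lid_end_a (a point): tip of the lip at the lid's +y end: top edge, 110 mm from the centre, 27.5 mm above the lid's underside
- lid_end_b (a point): the same at the lid's -y end
- lid_pad_a (a point): flat top of the plate near the +y end, 86 mm from the centre: a place to press
- lid_pad_b (a point): the same near the -y end
- bowl: white plastic bowl, 144 mm across, 65 mm high; origin centre of its underside; leave alone
- cutter: steel ring cutter standing on the table, 68 mm across, 45 mm high; origin centre of its underside; leave alone
- scraper: bench scraper lying flat, steel blade 75 x 120 mm with a round wooden handle 25 mm thick; origin at the centre of the blade on the table; leave alone

How it is judged:
By the outcome, as a careful person would: the job done as asked, in the order asked, and still so for the second after the job is handed in, with the robot touching nothing.
It also fails if it takes over 67 s, if anything falls off the work surface, if the arm or the gripper's body presses on something with over 40 N, if the wrist force passes 120 N, or if a joint passes its speed limit or range.

## Working session

There is one attempt and no reset: what is moved stays moved. The work goes in short steps, Python scripts to look and compute and a shell command to move; the robot and the scene stay as the last step left them, time stands still between calls to the robot, and variables do not carry over. Pictures are saved under pics/ and viewed, and the job is handed in when it is done.

```bash
ls; mkdir -p pics; python3 - <<'E'
from station import *
import cv2,numpy as np
s=get_state();print(s)
for n in ("side","top","wrist"):
    f=grab_frame(n);cv2.imwrite(f"pics/{n}0.png",f["frame"][:,:,::-1])
    print(n,f["camera_matrix"],f.get("R"),f.get("t"),f.get("hand_eye"))
E
```

```text
pics
{'clock': 0.0, 'joint_positions': array([ 1.14277919,  0.69003123, -0.19453678,  1.56636527,  0.15730865,
        0.90249626, -0.21511167]), 'joint_vel': array([-0.0015586 ,  0.00034766, -0.00026934,  0.00018236, -0.00210616,
       -0.00175854,  0.00086347]), 'effort': array([ 9.96254785e-04, -5.39604807e+01, -1.26658738e+00, -1.58540761e+01,
        9.01183725e-03,  9.46092390e-03,  1.81563189e-05]), 'eef_pos': array([ 0.2781704 , -0.55898235,  0.24944945]), 'eef_rot': array([ 9.73447167e-01,  2.28909820e-01, -2.79104721e-04, -9.10928288e-04]), 'wrist_force': array([ 0.86903935, -0.49337716, -0.32145391]), 'ft_torque': array([-0.04177298, -0.00946699,  0.01874045]), 'grip_width': 0.08564331327007123}
side [[447.86451633   0.         257.29388868]
 [  0.         447.86451633 193.3986947 ]
 [  0.           0.           1.        ]] [[-9.88663414e-01 -1.50148412e-01  3.27996077e-04]
 [-1.08117290e-01  7.10387144e-01 -6.95457229e-01]
 [ 1.04188795e-01 -6.87608581e-01 -7.18567418e-01]] [0.64717735 0.12412686 1.1991222 ] None
top [[422.23822487   0.         258.05668954]
 [  0.         422.23822487 196.48104469]
 [  0.           0.           1.        ]] [[-0.02709244 -0.99946039 -0.01857229]
 [-0.99609514  0.02855361 -0.08354143]
 [ 0.08402666  0.01623642 -0.99633122]] [0.04165175 0.63623963 0.91417318] None
wrist [[306.61830769   0.         257.27314856]
 [  0.         306.61830769 189.15425846]
 [  0.           0.           1.        ]] None None [[-4.96893939e-04 -9.58575248e-01 -2.84838985e-01  7.19425246e-02]
 [ 9.99999805e-01 -5.84112703e-04  2.21255306e-04 -2.05084249e-04]
 [-3.78467930e-04 -2.84838820e-01  9.58575351e-01 -1.23157980e-01]
 [ 0.00000000e+00  0.00000000e+00  0.00000000e+00  1.00000000e+00]]
```

View pics/top0.png

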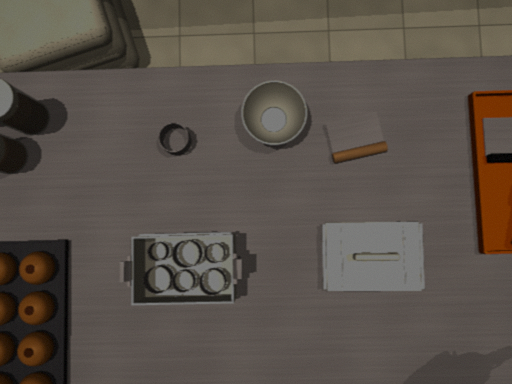

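View pics/side0.png

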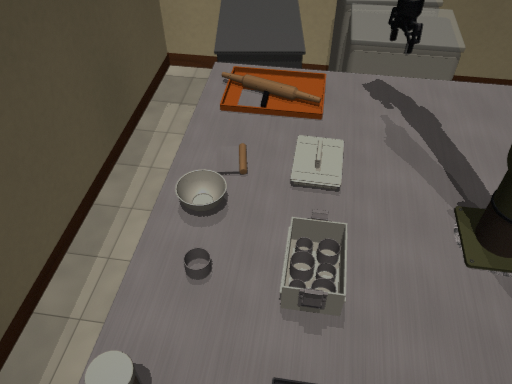

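The top view shows the tub around (183,268) and the lid around (374,257), both with their long axis along world y. I'll enlarge them.

```bash
python3 - <<'E'
import cv2
i=cv2.imread("pics/top0.png")
cv2.imwrite("pics/c_tub.png",cv2.resize(i[220:316,112:256],None,fx=5.5,fy=5.5,interpolation=cv2.INTER_CUBIC))
cv2.imwrite("pics/c_lid.png",cv2.resize(i[210:302,310:438],None,fx=6,fy=6,interpolation=cv2.INTER_CUBIC))
E
```

```text
(no output)
```

View pics/c_tub.png

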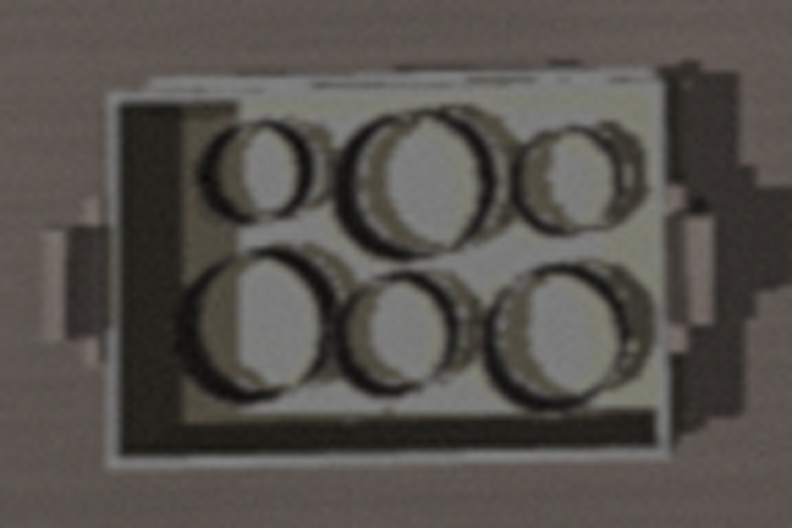

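View pics/c_lid.png

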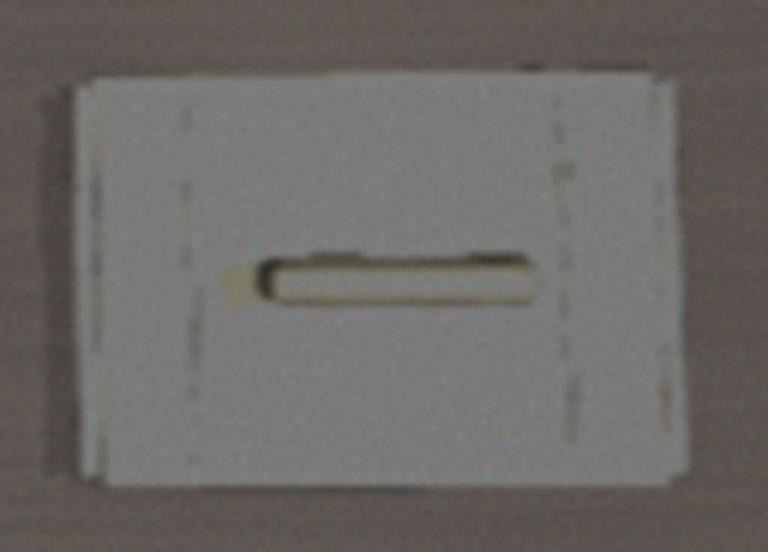

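```bash
cat > h.py <<'E'
import numpy as np,cv2
from scipy.spatial.transform import Rotation as Ro
from station import *
def ray(f,px,z,K=None):
    K=f["camera_matrix"];R=f["R"];t=f["t"]
    d=R.T@np.linalg.solve(K,[px[0],px[1],1.]);c=-R.T@t
    return c+d*(z-c[2])/d[2]
def proj(f,X):
    R,t=f["R"],f["t"]
    c=R@np.asarray(X)+t;p=f["camera_matrix"]@c;return p[:2]/p[2]
def wristRT(f,s):
    He=f["hand_eye"];T=np.eye(4);T[:3,:3]=Ro.from_quat(s["eef_rot"]).as_matrix();T[:3,3]=s["eef_pos"]
    C=np.linalg.inv(T@He);f["R"]=C[:3,:3];f["t"]=C[:3,3];return f
def shot(n,name):
    s=get_state();f=grab_frame(n)
    if n=="wrist":wristRT(f,s)
    cv2.imwrite(f"pics/{name}.png",f["frame"][:,:,::-1])
    import pickle;pickle.dump(f,open(f"pics/{name}.pkl","wb"));return f
def tool(s=None):
    s=s or get_state();return np.array(s["eef_pos"]),Ro.from_quat(s["eef_rot"]).as_matrix()
E
python3 - <<'E'
from h import *
f=shot("top","top1")
def an(pts,off,sc,z):
    W=np.array([ray(f,(off[0]+(p[0]+.5)/sc-.5,off[1]+(p[1]+.5)/sc-.5),z) for p in pts]);return W
for nm,pts,off,sc,z in [("tub",[(107,92),(665,80),(668,458),(108,467)],(112,220),5.5,.09),
 ("lid",[(93,80),(660,73),(675,485),(103,487)],(310,210),6,.03),
 ("lips",[(77,85),(672,80),(688,475),(83,475)],(310,210),6,.0275),
 ("grip",[(270,263),(537,263),(537,303),(270,303)],(310,210),6,.066)]:
    W=an(pts,off,sc,z);print(nm,W.round(4).tolist(),W.mean(0).round(4))
    a=(W[0]+W[3]-W[1]-W[2])/2; b=(W[0]+W[1]-W[2]-W[3])/2
    print(" len",np.linalg.norm(a),np.linalg.norm(b),"yaw of y-axis deg",np.degrees(np.arctan2(-a[0],a[1])),np.degrees(np.arctan2(b[1],b[0])))
E
```

```text
tub [[0.5565, 0.2885, 0.09], [0.5553, 0.0778, 0.09], [0.4158, 0.0797, 0.09], [0.4175, 0.2884, 0.09]] [0.4863 0.1836 0.09  ]
 len 0.20972982147577857 0.13927803083766793 yaw of y-axis deg -0.39724974944089025 -0.3788311807485192
lid [[0.5742, -0.1222, 0.03], [0.5711, -0.3291, 0.03], [0.4226, -0.3258, 0.03], [0.427, -0.1199, 0.03]] [ 0.4987 -0.2243  0.03  ]
 len 0.20642020452926008 0.14788300273565225 yaw of y-axis deg -1.0378400777497652 -1.1013699692805123
lips [[0.5726, -0.1166, 0.0275], [0.5684, -0.3343, 0.0275], [0.4257, -0.3316, 0.0275], [0.4311, -0.1132, 0.0275]] [ 0.4995 -0.2239  0.0275]
 len 0.21805291217876904 0.14214630925960461 yaw of y-axis deg -1.2519694343141745 -1.2418109466351812
grip [[0.5079, -0.1765, 0.066], [0.5055, -0.2695, 0.066], [0.4916, -0.2687, 0.066], [0.494, -0.1758, 0.066]] [ 0.4997 -0.2226  0.066 ]
 len 0.09299402272892734 0.013888559099699955 yaw of y-axis deg -1.4908290697474373 -2.891975884243741
```

```bash
python3 -m creep '[{"delta_rot":[0,0,-3],"translation":[0,0,0],"jaw":8.5},{"delta_rot":[0,0,-6],"translation":[0,0,0],"jaw":8.5},{"delta_rot":[0,0,-6],"translation":[0,0,0],"jaw":8.5},{"delta_rot":[0,0,-6],"translation":[0,0,0],"jaw":8.5},{"delta_rot":[0,0,-6],"translation":[0,0,0],"jaw":8.5},{"delta_rot":[0,0,-6],"translation":[0,0,0],"jaw":8.5},{"delta_rot":[0,0,-6],"translation":[0,0,0],"jaw":8.5},{"delta_rot":[0,0,-6],"translation":[0,0,0],"jaw":8.5},{"delta_rot":[0,0,-6],"translation":[0,0,0],"jaw":8.5},{"delta_rot":[0,0,-6],"translation":[0,0,0],"jaw":8.5},{"delta_rot":[0,0,-5],"translation":[0,0,0],"jaw":8.5},{"delta_rot":[0,0,0],"translation":[0,0,0],"jaw":8.5},{"delta_rot":[0,0,0],"translation":[0,0,0],"jaw":8.5}]' 40
cat >> h.py <<'E'
def togo(P,yawx=None):
    p,R=tool();d=R.T@(np.array(P)-p)
    print("pos",p.round(4),"tool-axis shift cm",(100*d).round(2),"toolx heading",np.degrees(np.arctan2(R[1,0],R[0,0])).round(2),"tilt z",R[:,2].round(4))
E
python3 -c "
from h import *
togo([.4995,-.2226,.18])"
```

```text
clock: 1.28
eef_pos: [0.2783, -0.5595, 0.25]
eef_rot: [0.718, 0.697, 0.0, -0.0]
wrist_force: [-0.4, 0.0, -0.5]
grip_width: 0.085
pos [ 0.2783 -0.5595  0.25  ] tool-axis shift cm [34.33 21.12  7.02] toolx heading 88.3 tilt z [-0.e+00  6.e-04 -1.e+00]
```

```bash
python3 -m creep '[{"delta_rot":[0,0,0],"translation":[1.43,0.88,0.29],"jaw":8.5},{"delta_rot":[0,0,0],"translation":[2.86,1.76,0.58],"jaw":8.5},{"delta_rot":[0,0,0],"translation":[2.86,1.76,0.58],"jaw":8.5},{"delta_rot":[0,0,0],"translation":[2.86,1.76,0.58],"jaw":8.5},{"delta_rot":[0,0,0],"translation":[2.86,1.76,0.58],"jaw":8.5},{"delta_rot":[0,0,0],"translation":[2.86,1.76,0.58],"jaw":8.5},{"delta_rot":[0,0,0],"translation":[2.86,1.76,0.58],"jaw":8.5},{"delta_rot":[0,0,0],"translation":[2.86,1.76,0.58],"jaw":8.5},{"delta_rot":[0,0,0],"translation":[2.86,1.76,0.58],"jaw":8.5},{"delta_rot":[0,0,0],"translation":[2.86,1.76,0.58],"jaw":8.5},{"delta_rot":[0,0,0],"translation":[2.86,1.76,0.58],"jaw":8.5},{"delta_rot":[0,0,0],"translation":[2.86,1.76,0.58],"jaw":8.5},{"delta_rot":[0,0,0],"translation":[1.43,0.88,0.29],"jaw":8.5},{"delta_rot":[0,0,0],"translation":[0,0,0],"jaw":8.5},{"delta_rot":[0,0,0],"translation":[0,0,0],"jaw":8.5},{"delta_rot":[0,0,0],"translation":[0,0,0],"jaw":8.5}]'
python3 -c "
from h import *
togo([.4995,-.2226,.062])
f=shot('wrist','w1')
print([proj(f,[.4995,-.2226+d,.068]) for d in(-.047,.047)])"
```

```text
clock: 2.62
eef_pos: [0.4982, -0.2233, 0.1807]
eef_rot: [0.717, 0.697, -0.001, 0.0]
wrist_force: [0.2, -0.1, -0.7]
grip_width: 0.085
pos [ 0.4982 -0.2233  0.1807] tool-axis shift cm [ 0.09  0.14 11.87] toolx heading 88.32 tilt z [-9.0e-04 -1.3e-03 -1.0e+00]
[array([261.18186087, 243.79676208]), array([257.95177497, 131.62901131])]
```

View pics/w1.png

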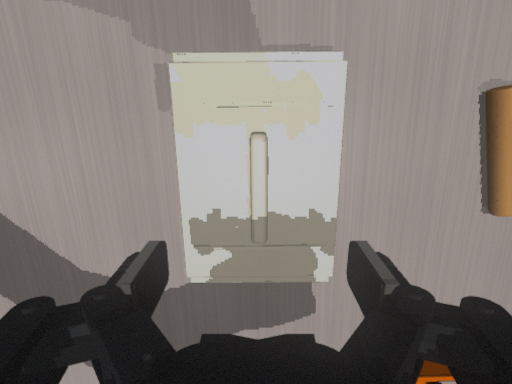

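The wrist view shows the bar from (258,132) to (259,243), upright in the image, as predicted. I'm going down to grip it.

```bash
python3 -m creep '[{"delta_rot":[0,0,0],"translation":[0.05,0.07,1],"jaw":6},{"delta_rot":[0,0,0],"translation":[0.04,0.07,2],"jaw":5},{"delta_rot":[0,0,0],"translation":[0,0,2],"jaw":5},{"delta_rot":[0,0,0],"translation":[0,0,2],"jaw":5},{"delta_rot":[0,0,0],"translation":[0,0,2],"jaw":5},{"delta_rot":[0,0,0],"translation":[0,0,1.5],"jaw":5},{"delta_rot":[0,0,0],"translation":[0,0,1],"jaw":5},{"delta_rot":[0,0,0],"translation":[0,0,0.4],"jaw":5},{"delta_rot":[0,0,0],"translation":[0,0,0],"jaw":3},{"delta_rot":[0,0,0],"translation":[0,0,0],"jaw":3},{"delta_rot":[0,0,0],"translation":[0,0,0],"jaw":3}]' 40
python3 -c "
from h import *
togo([.4995,-.2226,.062])
f=shot('wrist','w2')"
```

```text
clock: 3.58
eef_pos: [0.5008, -0.2217, 0.0625]
eef_rot: [0.717, 0.697, 0.0, 0.001]
wrist_force: [-0.9, 0.2, -0.2]
grip_width: 0.0302
pos [ 0.5008 -0.2217  0.0625] tool-axis shift cm [-0.1  -0.13  0.05] toolx heading 88.43 tilt z [ 1.6e-03 -6.0e-04 -1.0e+00]
```

View pics/w2.png

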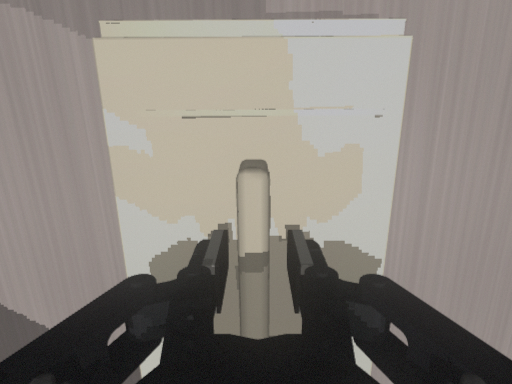

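The bar is at u≈254 and the midpoint between the pads at u≈258, so I'll shift about 1.3 mm and close.

```bash
python3 -m creep '[{"delta_rot":[0,0,0],"translation":[0,-0.12,0.05],"jaw":2},{"delta_rot":[0,0,0],"translation":[0,0,0],"jaw":1},{"delta_rot":[0,0,0],"translation":[0,0,0],"jaw":0.6},{"delta_rot":[0,0,0],"translation":[0,0,0],"jaw":0.6},{"delta_rot":[0,0,0],"translation":[0,0,0],"jaw":0.6},{"delta_rot":[0,0,0],"translation":[0,0,0],"jaw":0.6}]' 60
python3 -c "
from h import *
togo([.4995,-.2226,.062]);print(get_state()['wrist_force'],get_state()['ft_torque'])"
```

```text
clock: 4.13
eef_pos: [0.4993, -0.2215, 0.0619]
eef_rot: [0.717, 0.698, 0.0, 0.001]
wrist_force: [-2.0, 0.1, 6.3]
grip_width: 0.013
pos [ 0.4993 -0.2215  0.0619] tool-axis shift cm [-0.11  0.02 -0.01] toolx heading 88.46 tilt z [ 7.e-04 -7.e-04 -1.e+00]
[-1.98273785  0.09143246  6.29970786] [0.07695569 0.20173406 0.01121763]
```

```bash
python3 -m creep '[{"delta_rot":[0,0,0],"translation":[0,0,-0.5],"jaw":0.6},{"delta_rot":[0,0,0],"translation":[0,0,-1],"jaw":0.6},{"delta_rot":[0,0,0],"translation":[0,0,-1.5],"jaw":0.6},{"delta_rot":[0,0,0],"translation":[0,0,-2],"jaw":0.6},{"delta_rot":[0,0,0],"translation":[0,0,-2],"jaw":0.6},{"delta_rot":[0,0,0],"translation":[0,0,-2],"jaw":0.6},{"delta_rot":[0,0,0],"translation":[0,0,-2],"jaw":0.6},{"delta_rot":[0,0,0],"translation":[0,0,-2],"jaw":0.6},{"delta_rot":[0,0,0],"translation":[0,0,-1.5],"jaw":0.6},{"delta_rot":[0,0,0],"translation":[0,0,-1],"jaw":0.6},{"delta_rot":[0,0,0],"translation":[0,0,-0.5],"jaw":0.6},{"delta_rot":[0,0,0],"translation":[0,0,0],"jaw":0.6},{"delta_rot":[0,0,0],"translation":[0,0,0],"jaw":0.6},{"delta_rot":[0,0,0],"translation":[0,0,0],"jaw":0.6}]'
python3 -c "
from h import *
togo([.4863,.1836,.22]);print(get_state()['wrist_force'],get_state()['ft_torque'])"
```

```text
clock: 5.3
eef_pos: [0.4983, -0.2211, 0.2202]
eef_rot: [0.717, 0.698, -0.001, -0.001]
wrist_force: [-0.6, -0.4, -2.2]
grip_width: 0.0129
pos [ 0.4983 -0.2211  0.2202] tool-axis shift cm [40.43 -2.29  0.05] toolx heading 88.46 tilt z [-2.e-03  6.e-04 -1.e+00]
[-0.55698229 -0.39337353 -2.20363703] [ 0.01398768 -0.03058374  0.03218061]
```

```bash
python3 -m creep '[{"delta_rot":[0,0,0],"translation":[1,0,0],"jaw":0.6},{"delta_rot":[0,0,0],"translation":[2,0,0],"jaw":0.6},{"delta_rot":[0,0,0],"translation":[2.9,-0.19,0],"jaw":0.6},{"delta_rot":[0,0,0],"translation":[2.9,-0.19,0],"jaw":0.6},{"delta_rot":[0,0,0],"translation":[2.9,-0.19,0],"jaw":0.6},{"delta_rot":[0,0,0],"translation":[2.9,-0.19,0],"jaw":0.6},{"delta_rot":[0,0,0],"translation":[2.9,-0.19,0],"jaw":0.6},{"delta_rot":[0,0,0],"translation":[2.9,-0.19,0],"jaw":0.6},{"delta_rot":[0,0,0],"translation":[2.9,-0.19,0],"jaw":0.6},{"delta_rot":[0,0,0],"translation":[2.9,-0.19,0],"jaw":0.6},{"delta_rot":[0,0,0],"translation":[2.9,-0.19,0],"jaw":0.6},{"delta_rot":[0,0,0],"translation":[2.9,-0.19,0],"jaw":0.6},{"delta_rot":[0,0,0],"translation":[2.9,-0.19,0],"jaw":0.6},{"delta_rot":[0,0,0],"translation":[2.9,-0.19,0],"jaw":0.6},{"delta_rot":[0,0,0],"translation":[1.6,0,0],"jaw":0.6},{"delta_rot":[0,0,0],"translation":[1.03,0,0],"jaw":0.6},{"delta_rot":[0,0,-1.1],"translation":[0,0,0],"jaw":0.6},{"delta_rot":[0,0,0],"translation":[0,0,0],"jaw":0.6},{"delta_rot":[0,0,0],"translation":[0,0,0],"jaw":0.6},{"delta_rot":[0,0,0],"translation":[0,0,0],"jaw":0.6}]'
python3 - <<'E'
from h import *
togo([.4863,.1836,.22]);print(get_state()['wrist_force'],get_state()['ft_torque'])
f=shot('wrist','w3');f=shot('side','s3')
i=cv2.imread('pics/s3.png')[110:320,240:400];cv2.imwrite('pics/s3c.png',cv2.resize(i,None,fx=2.8,fy=2.8,interpolation=cv2.INTER_CUBIC))
f=shot('top','t3')
i=cv2.imread('pics/t3.png')[180:336,90:280];cv2.imwrite('pics/t3c.png',cv2.resize(i,None,fx=3.5,fy=3.5,interpolation=cv2.INTER_CUBIC))
E
```

```text
clock: 6.97
eef_pos: [0.4872, 0.1814, 0.2209]
eef_rot: [0.711, 0.703, -0.001, 0.0]
wrist_force: [0.5, 0.2, -1.5]
grip_width: 0.0129
pos [0.4872 0.1814 0.2209] tool-axis shift cm [ 0.22 -0.09  0.09] toolx heading 89.4 tilt z [-7.0e-04 -1.7e-03 -1.0e+00]
[ 0.54240394  0.2117305  -1.48379572] [-0.03404964  0.00047193 -0.02789213]
```

View pics/w3.png

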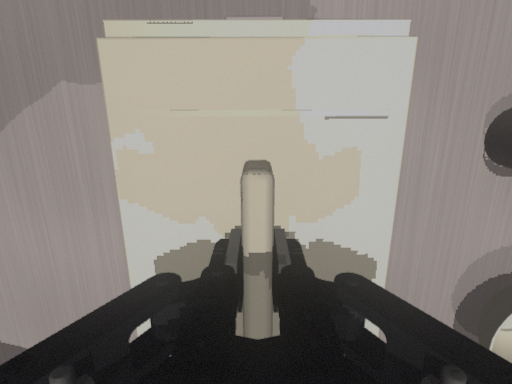

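View pics/s3c.png

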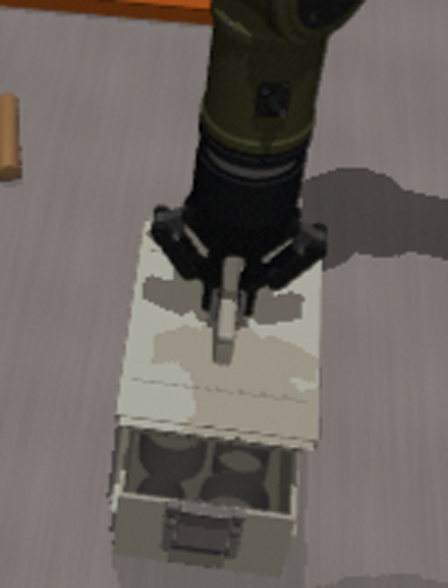

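View pics/t3c.png

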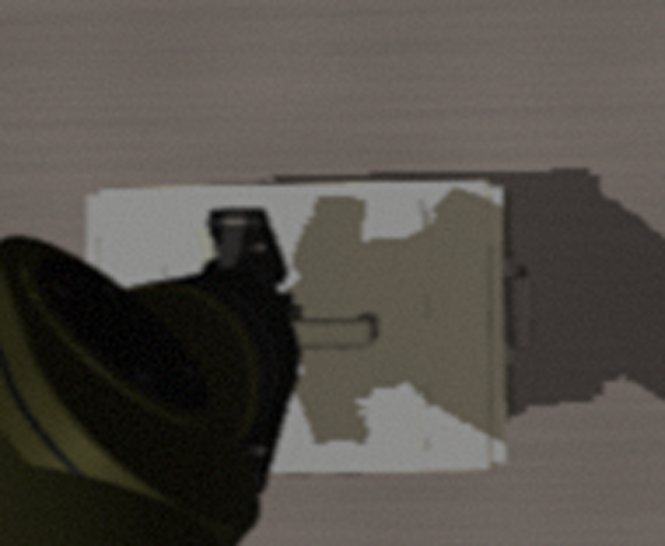

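The views show the lid level and hanging over the tub. The top crop has its corners at about (100,190), (490,180) and (490,470). I'll work out the lid's offset from the TCP using both the wrist and top views.

```bash
python3 - <<'E'
import cv2
i=cv2.imread('pics/t3.png')
a=cv2.resize(i[225:320,108:138],None,fx=6,fy=6,interpolation=cv2.INTER_CUBIC)
b=cv2.resize(i[225:320,212:242],None,fx=6,fy=6,interpolation=cv2.INTER_CUBIC)
cv2.imwrite('pics/t3e.png',cv2.convertScaleAbs(cv2.hconcat([a,b]),alpha=1.5))
i=cv2.imread('pics/w3.png')
cv2.imwrite('pics/w3e.png',cv2.hconcat([cv2.resize(i[5:125,90:190],None,fx=4,fy=4,interpolation=cv2.INTER_CUBIC),cv2.resize(i[5:125,325:425],None,fx=4,fy=4,interpolation=cv2.INTER_CUBIC)]))
E
```

```text
(no output)
```

View pics/t3e.png

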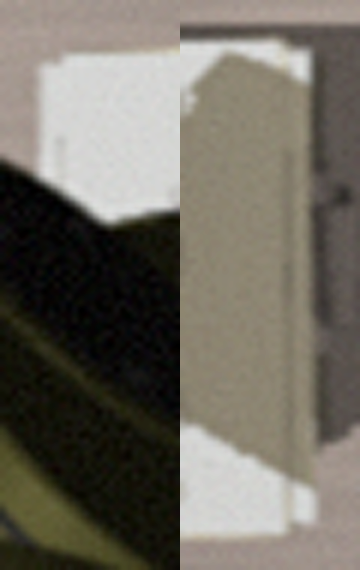

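View pics/w3e.png

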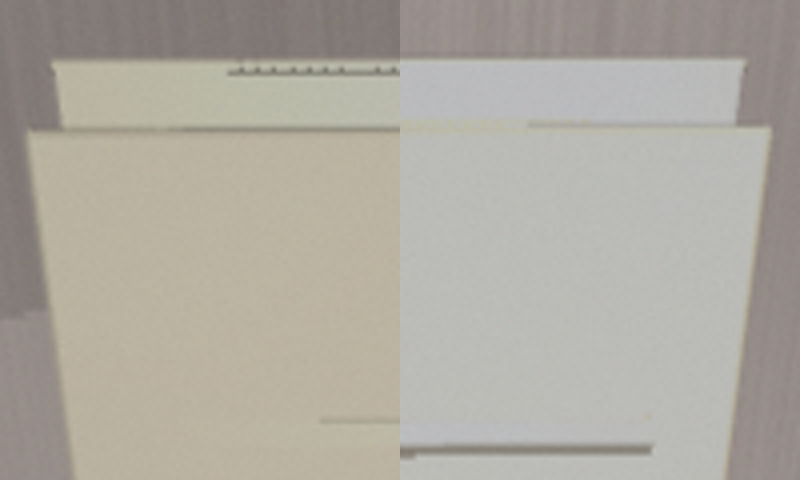

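```bash
python3 - <<'E'
from h import *
import pickle
t=pickle.load(open('pics/t3.pkl','rb'));w=pickle.load(open('pics/w3.pkl','rb'))
p=np.array([.4872,.1814,.2209]);zt=p[2]-.062+.03
T=lambda x,y,o:(o+(x+.5)/6-.5,225+(y+.5)/6-.5)
TL=ray(t,T(63,55,108),zt);TR=ray(t,T(108,40,212),zt);BR=ray(t,T(112,535,212),zt)
print(TL,TR,BR,"centre",(TL+BR)/2,"w,l",TR-BR,TL-TR)
l=ray(t,T(40,65,108),zt-.0025);r=ray(t,T(130,50,212),zt-.0025);print("lips",l,r,(l+r)/2)
a=ray(w,(90+28.5/4-.5,5+130.5/4-.5),zt);b=ray(w,(325+370.5/4-.5,5+128.5/4-.5),zt);print("wrist +y plate edge",a,b,(a+b)/2,"-> centre y",(a+b)[1]/2-.1025)
E
```

```text
[0.56202541 0.28089574 0.1889    ] [0.561035   0.07520059 0.1889    ] [0.41267149 0.07717974 0.1889    ] centre [0.48734845 0.17903774 0.1889    ] w,l [ 0.14836351 -0.00197915  0.        ] [0.00099041 0.20569515 0.        ]
lips [0.55916207 0.28889559 0.1864    ] [0.5578076  0.06873102 0.1864    ] [0.55848484 0.17881331 0.1864    ]
wrist +y plate edge [0.41384367 0.28134576 0.1889    ] [0.56110233 0.27991446 0.1889    ] [0.487473   0.28063011 0.1889    ] -> centre y 0.17813010841307764
```

```bash
python3 -m creep '[{"delta_rot":[0,0,0],"translation":[0.24,-0.05,0.3],"jaw":0.6},{"delta_rot":[0,0,0],"translation":[0.24,-0.05,0.6],"jaw":0.6},{"delta_rot":[0,0,0],"translation":[0,0,0.8],"jaw":0.6},{"delta_rot":[0,0,0],"translation":[0,0,0.8],"jaw":0.6},{"delta_rot":[0,0,0],"translation":[0,0,0.8],"jaw":0.6},{"delta_rot":[0,0,0],"translation":[0,0,0.7],"jaw":0.6},{"delta_rot":[0,0,0],"translation":[0,0,0.4],"jaw":0.6},{"delta_rot":[0,0,0],"translation":[0,0,0],"jaw":0.6},{"delta_rot":[0,0,0],"translation":[0,0,0],"jaw":0.6},{"delta_rot":[0,0,0],"translation":[0,0,0],"jaw":0.6}]'
python3 - <<'E'
from h import *
togo([.4863,.1862,.145]);print(get_state()['wrist_force'],get_state()['ft_torque'])
f=shot('side','s4')
i=cv2.imread('pics/s4.png')[200:320,260:370];cv2.imwrite('pics/s4c.png',cv2.resize(i,None,fx=5,fy=5,interpolation=cv2.INTER_CUBIC))
f=shot('top','t4')
i=cv2.imread('pics/t4.png')[210:330,105:260];cv2.imwrite('pics/t4c.png',cv2.convertScaleAbs(cv2.resize(i,None,fx=5,fy=5,interpolation=cv2.INTER_CUBIC),alpha=1.5))
E
```

```text
clock: 7.95
eef_pos: [0.4864, 0.1884, 0.1774]
eef_rot: [0.71, 0.704, 0.0, 0.0]
wrist_force: [0.5, -0.0, -2.3]
grip_width: 0.0128
pos [0.4864 0.1884 0.1774] tool-axis shift cm [-0.23 -0.01  3.24] toolx heading 89.56 tilt z [ 6.e-04  2.e-04 -1.e+00]
[ 0.46426382 -0.04840817 -2.27214501] [-0.03792546 -0.03394078 -0.01246883]
```

View pics/s4c.png

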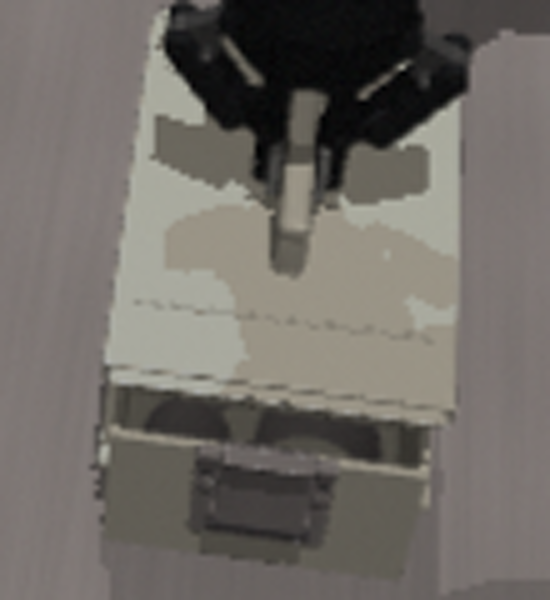

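View pics/t4c.png

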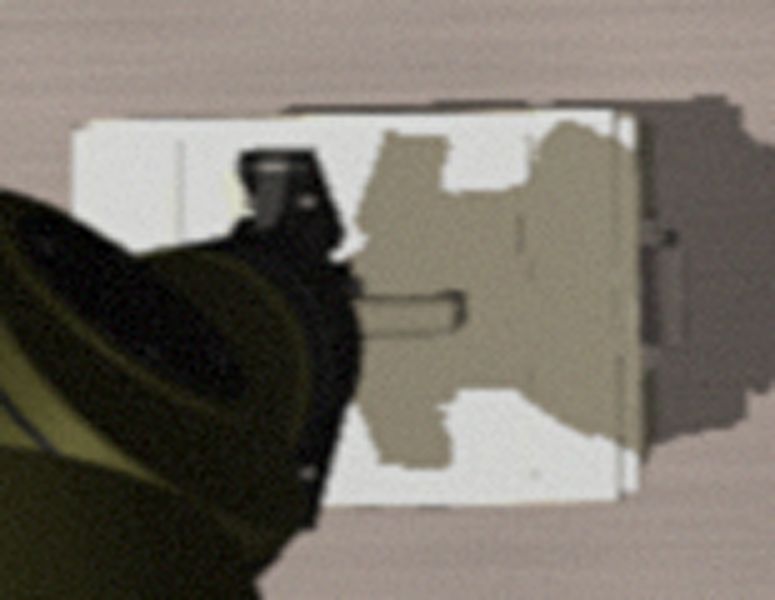

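```bash
python3 - <<'E'
from h import *
import time
togo([.4863,.1862,.145]);grab_frame('top');togo([.4863,.1862,.145]);grab_frame('top');togo([.4863,.1862,.145])
E
```

```text
pos [0.4865 0.1884 0.1776] tool-axis shift cm [-0.23 -0.02  3.26] toolx heading 89.56 tilt z [ 8.e-04  3.e-04 -1.e+00]
pos [0.4865 0.1884 0.1776] tool-axis shift cm [-0.22 -0.02  3.26] toolx heading 89.56 tilt z [ 9.e-04  3.e-04 -1.e+00]
pos [0.4864 0.1884 0.1776] tool-axis shift cm [-0.22 -0.01  3.26] toolx heading 89.56 tilt z [ 8.e-04  2.e-04 -1.e+00]
```

```bash
python3 - <<'E'
from h import *
import pickle
t=pickle.load(open('pics/t4.pkl','rb'))
zt=.1776-.032
T=lambda x,y:(105+(x+.5)/5-.5,210+(y+.5)/5-.5)
TL=ray(t,T(88,122),zt);TR=ray(t,T(617,110),zt);BR=ray(t,T(620,498),zt)
print(TL,TR,BR,"centre",(TL+BR)/2,"w,l",TR-BR,TL-TR)
l=ray(t,T(72,130),zt-.0025);r=ray(t,T(637,117),zt-.0025);print("lips",l,r,(l+r)/2)
w=shot('wrist','w4')
i=cv2.imread('pics/w4.png')
cv2.imwrite('pics/w4e.png',cv2.hconcat([cv2.resize(i[0:100,90:190],None,fx=4,fy=4,interpolation=cv2.INTER_CUBIC),cv2.resize(i[0:100,325:425],None,fx=4,fy=4,interpolation=cv2.INTER_CUBIC)]))
a=ray(w,(90+28.5/4-.5,5+130.5/4-.5),zt);b=ray(w,(325+370.5/4-.5,5+128.5/4-.5),zt);print("wrist +y plate edge",a,b,(a+b)/2,"-> centre y",(a+b)[1]/2-.1025)
E
```

```text
[0.56154423 0.28803915 0.1456    ] [0.56060858 0.08199989 0.1456    ] [0.41313803 0.08397233 0.1456    ] centre [0.48734113 0.18600574 0.1456    ] w,l [ 0.14747054 -0.00197244  0.        ] [0.00093565 0.20603926 0.        ]
lips [0.55861559 0.295168   0.1431    ] [0.55769767 0.07450739 0.1431    ] [0.55815663 0.18483769 0.1431    ]
wrist +y plate edge [0.4128183  0.28823155 0.1456    ] [0.56022485 0.28724355 0.1456    ] [0.48652158 0.28773755 0.1456    ] -> centre y 0.1852375497687272
```

View pics/w4e.png

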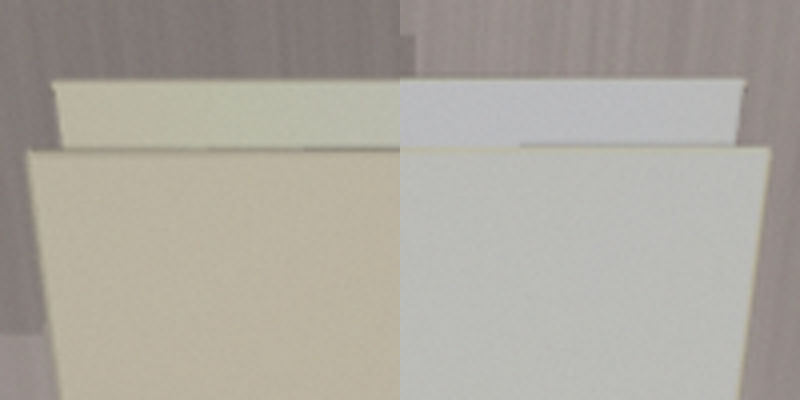

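View pics/w4.png

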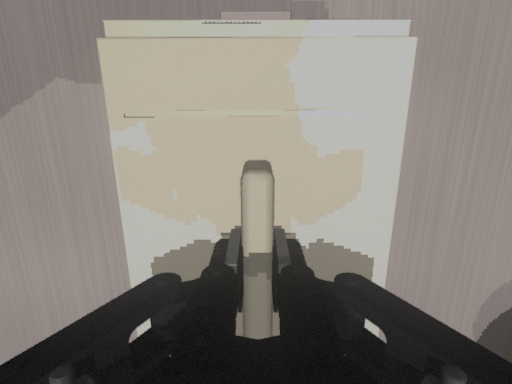

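Lid centre comes out at about (0.487, 0.1855), so it needs 1.9 mm back in y. I'll shift it, then lower it into the mouth.

```bash
python3 -m creep '[{"delta_rot":[0,0,0],"translation":[-0.19,-0.04,0],"jaw":0.6},{"delta_rot":[0,0,0],"translation":[0,0,0.3],"jaw":0.6},{"delta_rot":[0,0,0],"translation":[0,0,0.4],"jaw":0.6},{"delta_rot":[0,0,0],"translation":[0,0,0.4],"jaw":0.6},{"delta_rot":[0,0,0],"translation":[0,0,0.4],"jaw":0.6},{"delta_rot":[0,0,0],"translation":[0,0,0.4],"jaw":0.6},{"delta_rot":[0,0,0],"translation":[0,0,0.3],"jaw":0.6},{"delta_rot":[0,0,0],"translation":[0,0,0.3],"jaw":0.6},{"delta_rot":[0,0,0],"translation":[0,0,0.2],"jaw":0.6},{"delta_rot":[0,0,0],"translation":[0,0,0],"jaw":0.6},{"delta_rot":[0,0,0],"translation":[0,0,0],"jaw":0.6}]'
python3 -c "
from h import *
togo([.4863,.1866,.140]);print(get_state()['wrist_force'],get_state()['ft_torque'])"
```

```text
clock: 9.12
eef_pos: [0.4858, 0.1864, 0.1501]
eef_rot: [0.71, 0.704, -0.0, 0.0]
wrist_force: [-0.1, -0.7, -1.6]
grip_width: 0.0127
pos [0.4858 0.1864 0.1501] tool-axis shift cm [0.02 0.05 1.01] toolx heading 89.56 tilt z [-1.e-04 -1.e-04 -1.e+00]
[-0.06325121 -0.71744868 -1.55723437] [-0.02933036 -0.01563592 -0.00325585]
```

```bash
python3 -m creep '[{"delta_rot":[0,0,0],"translation":[0,0,0.1],"jaw":0.6},{"delta_rot":[0,0,0],"translation":[0,0,0.1],"jaw":0.6},{"delta_rot":[0,0,0],"translation":[0,0,0.1],"jaw":0.6},{"delta_rot":[0,0,0],"translation":[0,0,0.1],"jaw":0.6},{"delta_rot":[0,0,0],"translation":[0,0,0.1],"jaw":0.6},{"delta_rot":[0,0,0],"translation":[0,0,0],"jaw":0.6},{"delta_rot":[0,0,0],"translation":[0,0,0],"jaw":0.6}]'
python3 -c "
from h import *
togo([.4863,.1866,.140]);print(get_state()['wrist_force'],get_state()['ft_torque'])"
```

```text
clock: 9.7
eef_pos: [0.4857, 0.1864, 0.1451]
eef_rot: [0.71, 0.704, -0.0, 0.0]
wrist_force: [0.6, -0.3, -2.4]
grip_width: 0.0129
pos [0.4857 0.1864 0.1451] tool-axis shift cm [0.02 0.06 0.51] toolx heading 89.56 tilt z [-1.e-04 -2.e-04 -1.e+00]
[ 0.59545472 -0.2690237  -2.38372065] [ 0.03934527 -0.04626498  0.02436576]
```

```bash
python3 -m creep '[{"delta_rot":[0,0,0],"translation":[0,0,0.1],"jaw":0.6},{"delta_rot":[0,0,0],"translation":[0,0,0.1],"jaw":0.6},{"delta_rot":[0,0,0],"translation":[0,0,0.1],"jaw":0.6},{"delta_rot":[0,0,0],"translation":[0,0,0],"jaw":0.6},{"delta_rot":[0,0,0],"translation":[0,0,0],"jaw":0.6}]'
python3 -c "
from h import *
togo([.4863,.1866,.140]);print(get_state()['wrist_force'],get_state()['ft_torque'])"
```

```text
clock: 10.12
eef_pos: [0.4857, 0.1864, 0.1421]
eef_rot: [0.71, 0.704, -0.0, 0.0]
wrist_force: [-0.1, 0.2, -1.8]
grip_width: 0.0132
pos [0.4857 0.1864 0.1421] tool-axis shift cm [0.02 0.06 0.21] toolx heading 89.56 tilt z [-1.e-04 -2.e-04 -1.e+00]
[-0.11495769  0.17295739 -1.77069852] [0.06184893 0.06145615 0.00026001]
```

```bash
python3 -m creep '[{"delta_rot":[0,0,0],"translation":[0,0,0.1],"jaw":0.6},{"delta_rot":[0,0,0],"translation":[0,0,0.1],"jaw":0.6},{"delta_rot":[0,0,0],"translation":[0,0,0],"jaw":0.6},{"delta_rot":[0,0,0],"translation":[0,0,0],"jaw":0.6}]'
python3 -c "
from h import *
togo([.4863,.1866,.140]);print(get_state()['wrist_force'],get_state()['ft_torque'])"
```

```text
clock: 10.45
eef_pos: [0.4858, 0.186, 0.1402]
eef_rot: [0.71, 0.704, -0.0, 0.0]
wrist_force: [-0.2, -1.2, -1.8]
grip_width: 0.0127
pos [0.4858 0.186  0.1402] tool-axis shift cm [0.06 0.05 0.02] toolx heading 89.54 tilt z [ 1.e-04 -6.e-04 -1.e+00]
[-0.21790167 -1.22336565 -1.7571399 ] [-0.17595179 -0.06339749  0.05289184]
```

```bash
python3 -m creep '[{"delta_rot":[0,0,0],"translation":[-0.04,0,0.1],"jaw":0.6},{"delta_rot":[0,0,0],"translation":[0,0,0.05],"jaw":0.6},{"delta_rot":[0,0,0],"translation":[0,0,0],"jaw":0.6},{"delta_rot":[0,0,0],"translation":[0,0,0],"jaw":0.6}]'
python3 -c "
from h import *
togo([.4863,.1866,.140]);print(get_state()['wrist_force'],get_state()['ft_torque'])"
```

```text
clock: 10.78
eef_pos: [0.486, 0.186, 0.1389]
eef_rot: [0.71, 0.704, 0.0, 0.0]
wrist_force: [-0.2, -0.9, 1.9]
grip_width: 0.013
pos [0.486  0.186  0.1389] tool-axis shift cm [ 0.06  0.03 -0.11] toolx heading 89.55 tilt z [ 6.e-04  0.e+00 -1.e+00]
[-0.23805978 -0.88474869  1.94458963] [-0.18760149 -0.00490157  0.00305811]
```

The table has taken the weight (Fz went from -1.8 to +1.9), with the lid about 9 mm above home. I'll release it and look.

```bash
python3 -m creep '[{"delta_rot":[0,0,0],"translation":[0,0,0],"jaw":3},{"delta_rot":[0,0,0],"translation":[0,0,0],"jaw":4},{"delta_rot":[0,0,0],"translation":[0,0,0],"jaw":4},{"delta_rot":[0,0,0],"translation":[0,0,-0.5],"jaw":4},{"delta_rot":[0,0,0],"translation":[0,0,-1],"jaw":4},{"delta_rot":[0,0,0],"translation":[0,0,-2],"jaw":4},{"delta_rot":[0,0,0],"translation":[0,0,-2],"jaw":4},{"delta_rot":[0,0,0],"translation":[0,0,-2],"jaw":4},{"delta_rot":[0,0,0],"translation":[0,0,-1],"jaw":3},{"delta_rot":[0,0,0],"translation":[0,0,0],"jaw":1},{"delta_rot":[0,0,0],"translation":[0,0,0],"jaw":0},{"delta_rot":[0,0,0],"translation":[0,0,0],"jaw":0}]'
python3 - <<'E'
from h import *
togo([.4863,.1836+.084,.2]);print(get_state()['wrist_force'],get_state()['ft_torque'])
f=shot('wrist','w5')
f=shot('side','s5')
i=cv2.imread('pics/s5.png')[190:320,260:370];cv2.imwrite('pics/s5c.png',cv2.resize(i,None,fx=4.5,fy=4.5,interpolation=cv2.INTER_CUBIC))
f=shot('top','t5')
i=cv2.imread('pics/t5.png')[210:330,105:260];cv2.imwrite('pics/t5c.png',cv2.convertScaleAbs(cv2.resize(i,None,fx=5,fy=5,interpolation=cv2.INTER_CUBIC),alpha=1.5))
E
```

```text
clock: 11.78
eef_pos: [0.4852, 0.1856, 0.223]
eef_rot: [0.71, 0.704, -0.001, -0.0]
wrist_force: [0.7, -0.7, 0.5]
grip_width: -0.0001
pos [0.4852 0.1856 0.223 ] tool-axis shift cm [8.2  0.05 2.29] toolx heading 89.56 tilt z [-1.3e-03 -9.0e-04 -1.0e+00]
[ 0.71682925 -0.65348871  0.46798344] [ 0.02645804 -0.00992446  0.04973994]
```

View pics/w5.png

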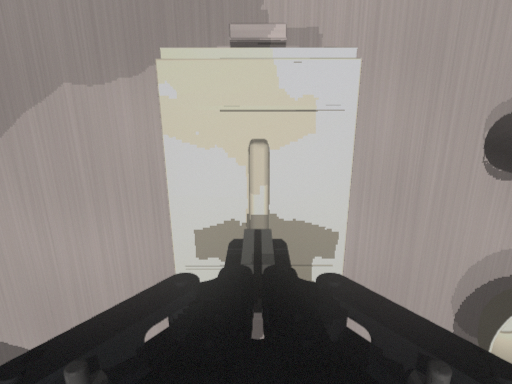

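View pics/s5c.png

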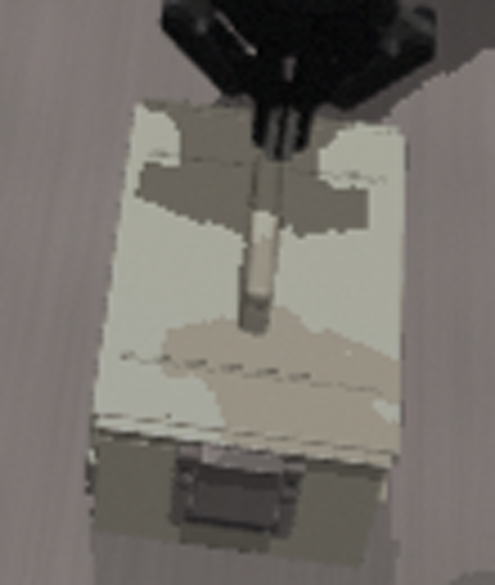

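View pics/t5c.png

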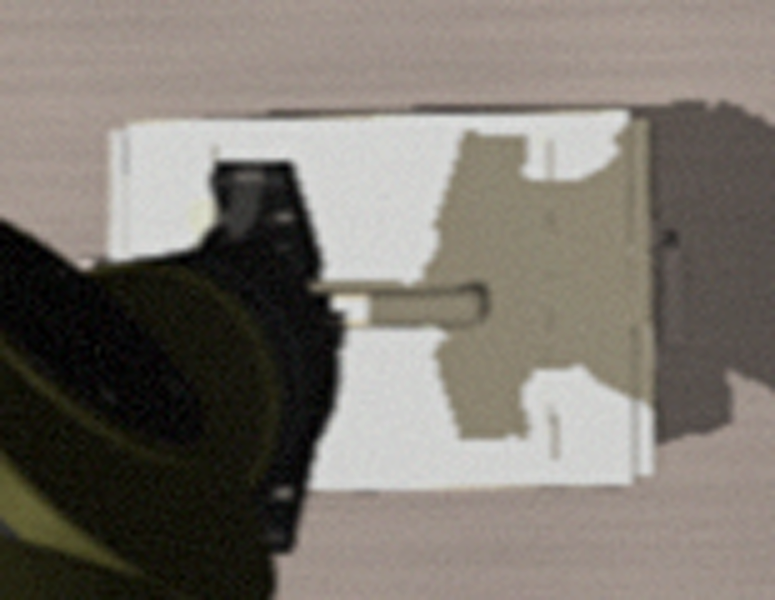

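Lid rests in the mouth on both catches, square to the tub. Next I move the closed fingers over the +y end pad.

```bash
python3 -m creep '[{"delta_rot":[0,0,0],"translation":[1,0.05,0],"jaw":0},{"delta_rot":[0,0,0],"translation":[2,0,0],"jaw":0},{"delta_rot":[0,0,0],"translation":[2.2,0,0],"jaw":0},{"delta_rot":[0,0,0],"translation":[2,0,1],"jaw":0},{"delta_rot":[0,0,0],"translation":[1,0,2],"jaw":0},{"delta_rot":[0,0,0],"translation":[0,0,2],"jaw":0},{"delta_rot":[0,0,0],"translation":[0,0,1.5],"jaw":0},{"delta_rot":[0,0,0],"translation":[0,0,0.8],"jaw":0},{"delta_rot":[0,0,0],"translation":[0,0,0.5],"jaw":0},{"delta_rot":[0,0,0],"translation":[0,0,0.3],"jaw":0},{"delta_rot":[0,0,0],"translation":[0,0,0],"jaw":0},{"delta_rot":[0,0,0],"translation":[0,0,0],"jaw":0},{"delta_rot":[0,0,0],"translation":[0,0,0],"jaw":0}]'
python3 - <<'E'
from h import *
togo([.4863,.1836+.084,.13]);print(get_state()['wrist_force'],get_state()['ft_torque'])
f=shot('side','s6')
i=cv2.imread('pics/s6.png')[190:320,260:370];cv2.imwrite('pics/s6c.png',cv2.resize(i,None,fx=4.5,fy=4.5,interpolation=cv2.INTER_CUBIC))
E
```

```text
clock: 13.02
eef_pos: [0.4874, 0.2683, 0.1435]
eef_rot: [0.71, 0.704, 0.001, 0.0]
wrist_force: [0.0, -0.3, -0.0]
grip_width: -0.0002
pos [0.4874 0.2683 0.1435] tool-axis shift cm [-0.07 -0.11  1.35] toolx heading 89.54 tilt z [ 1.3e-03  8.0e-04 -1.0e+00]
[ 0.00721939 -0.26354935 -0.02304587] [-0.00028489  0.01420886  0.0334189 ]
```

View pics/s6c.png

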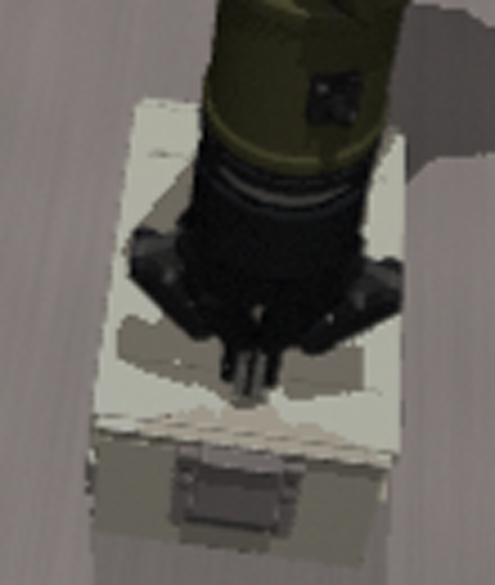

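```bash
python3 -m creep '[{"delta_rot":[0,0,0],"translation":[-0.05,-0.1,0.3],"jaw":0},{"delta_rot":[0,0,0],"translation":[0,0,0.4],"jaw":0},{"delta_rot":[0,0,0],"translation":[0,0,0.3],"jaw":0},{"delta_rot":[0,0,0],"translation":[0,0,0.2],"jaw":0},{"delta_rot":[0,0,0],"translation":[0,0,0.1],"jaw":0},{"delta_rot":[0,0,0],"translation":[0,0,0.1],"jaw":0},{"delta_rot":[0,0,0],"translation":[0,0,0.0],"jaw":0}]'
for k in 1; do python3 -m creep '[{"delta_rot":[0,0,0],"translation":[0,0,0.05],"jaw":0},{"delta_rot":[0,0,0],"translation":[0,0,0.05],"jaw":0},{"delta_rot":[0,0,0],"translation":[0,0,0],"jaw":0}]'; done
```

```text
clock: 13.65
eef_pos: [0.4858, 0.2675, 0.1284]
eef_rot: [0.71, 0.704, -0.0, -0.0]
wrist_force: [-0.1, 1.0, 0.1]
grip_width: -0.0001
clock: 13.9
eef_pos: [0.4859, 0.2675, 0.1277]
eef_rot: [0.71, 0.704, 0.0, 0.0]
wrist_force: [0.1, -0.6, -0.2]
grip_width: -0.0002
```

```bash
python3 -m creep '[{"delta_rot":[0,0,0],"translation":[0,0,0.05],"jaw":0},{"delta_rot":[0,0,0],"translation":[0,0,0.05],"jaw":0},{"delta_rot":[0,0,0],"translation":[0,0,0],"jaw":0}]' | grep -E "eef_pos|force"
python3 -m creep '[{"delta_rot":[0,0,0],"translation":[0,0,0.05],"jaw":0},{"delta_rot":[0,0,0],"translation":[0,0,0.05],"jaw":0},{"delta_rot":[0,0,0],"translation":[0,0,0],"jaw":0}]'| grep -E "eef_pos|force"
```

```text
eef_pos: [0.486, 0.2676, 0.1268]
wrist_force: [-0.2, 1.1, 0.9]
eef_pos: [0.4861, 0.2675, 0.1259]
wrist_force: [0.5, -0.4, 3.4]
```

```bash
python3 -m creep '[{"delta_rot":[0,0,0],"translation":[0,0,0.05],"jaw":0},{"delta_rot":[0,0,0],"translation":[0,0,0],"jaw":0}]' | grep -E "eef_pos|force"
```

```text
eef_pos: [0.4861, 0.2675, 0.1253]
wrist_force: [-0.1, -0.5, 3.9]
```

```bash
python3 -m creep '[{"delta_rot":[0,0,0],"translation":[0,0,0.05],"jaw":0},{"delta_rot":[0,0,0],"translation":[0,0,0],"jaw":0}]' | grep -E "eef_pos|force"
```

```text
eef_pos: [0.4861, 0.2674, 0.1247]
wrist_force: [0.3, -0.7, 4.6]
```

```bash
python3 -m creep '[{"delta_rot":[0,0,0],"translation":[0,0,0.05],"jaw":0},{"delta_rot":[0,0,0],"translation":[0,0,0],"jaw":0}]' | grep -E "eef_pos|force"
```

```text
eef_pos: [0.4861, 0.2673, 0.1242]
wrist_force: [1.1, -1.5, 3.8]
```

```bash
python3 -m creep '[{"delta_rot":[0,0,0],"translation":[0,0,0.05],"jaw":0},{"delta_rot":[0,0,0],"translation":[0,0,0],"jaw":0}]' | grep -E "eef_pos|force"
```

```text
eef_pos: [0.486, 0.2673, 0.1237]
wrist_force: [-0.2, -1.9, 5.0]
```

```bash
python3 -m creep '[{"delta_rot":[0,0,0],"translation":[0,0,0.05],"jaw":0},{"delta_rot":[0,0,0],"translation":[0,0,0],"jaw":0}]' | grep -E "eef_pos|force"
```

```text
eef_pos: [0.486, 0.2674, 0.1233]
wrist_force: [0.3, -1.2, 6.2]
```

```bash
python3 -m creep '[{"delta_rot":[0,0,0],"translation":[0,0,0.05],"jaw":0},{"delta_rot":[0,0,0],"translation":[0,0,0],"jaw":0}]' | grep -E "eef_pos|force"
```

```text
eef_pos: [0.4861, 0.2674, 0.1229]
wrist_force: [0.5, -1.4, 7.0]
```

```bash
python3 -m creep '[{"delta_rot":[0,0,0],"translation":[0,0,0.05],"jaw":0},{"delta_rot":[0,0,0],"translation":[0,0,0],"jaw":0}]' | grep -E "eef_pos|force"
```

```text
eef_pos: [0.4861, 0.2675, 0.1225]
wrist_force: [-0.0, -1.9, 6.8]
```

```bash
python3 -m creep '[{"delta_rot":[0,0,0],"translation":[0,0,0.05],"jaw":0},{"delta_rot":[0,0,0],"translation":[0,0,0],"jaw":0}]' | grep -E "eef_pos|force"
```

```text
eef_pos: [0.4861, 0.2675, 0.1221]
wrist_force: [-0.4, -1.3, 7.8]
```

```bash
python3 -m creep '[{"delta_rot":[0,0,0],"translation":[0,0,0.05],"jaw":0},{"delta_rot":[0,0,0],"translation":[0,0,0],"jaw":0}]' | grep -E "eef_pos|force"
```

```text
eef_pos: [0.4861, 0.2675, 0.1217]
wrist_force: [-0.2, -0.7, 5.6]
```

```bash
python3 -m creep '[{"delta_rot":[0,0,0],"translation":[0,0,0.05],"jaw":0},{"delta_rot":[0,0,0],"translation":[0,0,0],"jaw":0}]' | grep -E "eef_pos|force"
```

```text
eef_pos: [0.4855, 0.2676, 0.1203]
wrist_force: [0.3, 0.1, -0.3]
```

The push peaked at 7.8 N, then fell to about 0 with a drop, so the +y end has snapped. I'm backing off to look.

```bash
python3 -m creep '[{"delta_rot":[0,0,0],"translation":[0,0,-0.5],"jaw":0},{"delta_rot":[0,0,0],"translation":[0,0,-1.5],"jaw":0},{"delta_rot":[0,0,0],"translation":[0,0,-2.5],"jaw":0},{"delta_rot":[0,0,0],"translation":[0,0,-2.5],"jaw":0},{"delta_rot":[0,0,0],"translation":[-1,0,-1.5],"jaw":0},{"delta_rot":[0,0,0],"translation":[-2.5,0,-0.5],"jaw":0},{"delta_rot":[0,0,0],"translation":[-2.5,0,0],"jaw":0},{"delta_rot":[0,0,0],"translation":[-2.5,0,0],"jaw":0},{"delta_rot":[0,0,0],"translation":[-2.5,0,0],"jaw":0},{"delta_rot":[0,0,0],"translation":[-2.5,0,0],"jaw":0},{"delta_rot":[0,0,0],"translation":[-2.3,0,0],"jaw":0},{"delta_rot":[0,0,0],"translation":[-1,0,0],"jaw":0},{"delta_rot":[0,0,0],"translation":[0,0,0],"jaw":0},{"delta_rot":[0,0,0],"translation":[0,0,0],"jaw":0},{"delta_rot":[0,0,0],"translation":[0,0,0],"jaw":0}]'
python3 - <<'E'
from h import *
togo([.4863,.1836-.084,.13]);print(get_state()['wrist_force'],get_state()['ft_torque'])
f=shot('wrist','w7')
f=shot('side','s7')
i=cv2.imread('pics/s7.png')[190:320,260:370];cv2.imwrite('pics/s7c.png',cv2.resize(i,None,fx=4.5,fy=4.5,interpolation=cv2.INTER_CUBIC))
E
```

```text
clock: 17.32
eef_pos: [0.4848, 0.1018, 0.2109]
eef_rot: [0.709, 0.705, 0.001, -0.0]
wrist_force: [-0.3, 0.1, -0.1]
grip_width: 0.0003
pos [0.4848 0.1018 0.2109] tool-axis shift cm [-0.23  0.15  8.09] toolx heading 89.69 tilt z [ 7.0e-04  1.9e-03 -1.0e+00]
[-0.3268385   0.14411599 -0.12118234] [0.03385943 0.03741369 0.0512229 ]
```

View pics/w7.png

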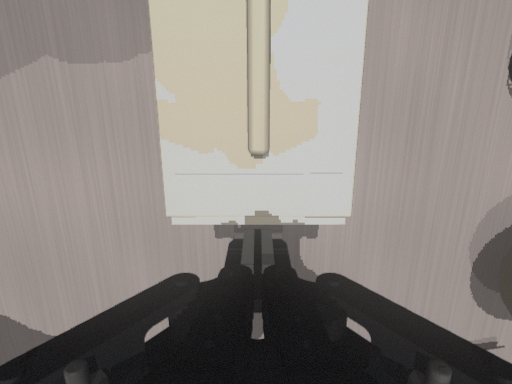

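View pics/s7c.png

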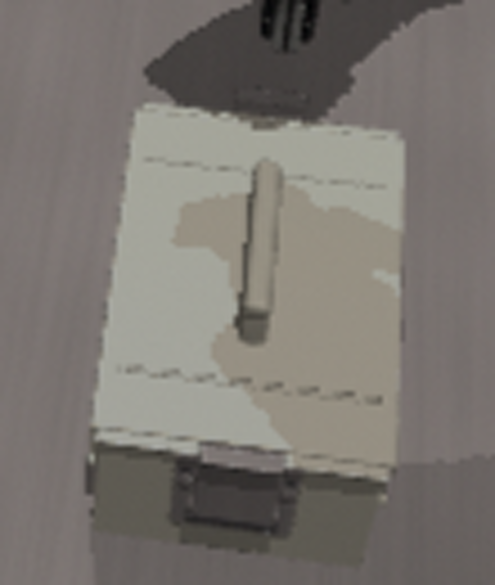

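The side crop shows the +y catch nose now lying over the lip, around (240,455), and that end lowered. Now the -y end.

```bash
python3 -c "
from h import *
togo([.4863,.1836-.084,.13])"; python3 -m creep '[{"delta_rot":[0,0,0],"translation":[0,0.08,1],"jaw":0},{"delta_rot":[0,0,0],"translation":[0,0,2],"jaw":0},{"delta_rot":[0,0,0],"translation":[0,0,2],"jaw":0},{"delta_rot":[0,0,0],"translation":[0,0,1],"jaw":0},{"delta_rot":[0,0,0],"translation":[0,0,0.5],"jaw":0},{"delta_rot":[0,0,0],"translation":[0,0,0],"jaw":0},{"delta_rot":[0,0,0],"translation":[0,0,0],"jaw":0}]'
python3 -c "
from h import *
togo([.4863,.1836-.084,.13])"
```

```text
pos [0.4847 0.1016 0.2108] tool-axis shift cm [-0.22  0.16  8.08] toolx heading 89.72 tilt z [ 5.0e-04  1.4e-03 -1.0e+00]
clock: 18.0
eef_pos: [0.4854, 0.1001, 0.1455]
eef_rot: [0.71, 0.705, -0.0, -0.0]
wrist_force: [-0.0, -1.1, -1.4]
grip_width: -0.0
pos [0.4854 0.1001 0.1455] tool-axis shift cm [-0.05  0.09  1.55] toolx heading 89.61 tilt z [-2.e-04  1.e-04 -1.e+00]
```

```bash
python3 -m creep '[{"delta_rot":[0,0,0],"translation":[0,0.05,0.4],"jaw":0},{"delta_rot":[0,0,0],"translation":[0,0,0.4],"jaw":0},{"delta_rot":[0,0,0],"translation":[0,0,0.3],"jaw":0},{"delta_rot":[0,0,0],"translation":[0,0,0.2],"jaw":0},{"delta_rot":[0,0,0],"translation":[0,0,0.1],"jaw":0},{"delta_rot":[0,0,0],"translation":[0,0,0],"jaw":0}]'| grep -E "eef_pos|force"
```

```text
eef_pos: [0.4858, 0.0995, 0.1315]
wrist_force: [-0.4, -0.8, -0.4]
```

```bash
python3 -m creep '[{"delta_rot":[0,0,0],"translation":[0,0,0.05],"jaw":0},{"delta_rot":[0,0,0],"translation":[0,0,0.05],"jaw":0},{"delta_rot":[0,0,0],"translation":[0,0,0],"jaw":0}]'| grep -E "eef_pos|force"
```

```text
eef_pos: [0.4859, 0.0995, 0.1307]
wrist_force: [-0.1, -0.3, -0.2]
```

```bash
python3 -m creep '[{"delta_rot":[0,0,0],"translation":[0,0,0.05],"jaw":0},{"delta_rot":[0,0,0],"translation":[0,0,0.05],"jaw":0},{"delta_rot":[0,0,0],"translation":[0,0,0],"jaw":0}]'| grep -E "eef_pos|force"
```

```text
eef_pos: [0.4859, 0.0995, 0.1296]
wrist_force: [-0.2, -0.9, 0.3]
```

```bash
python3 -m creep '[{"delta_rot":[0,0,0],"translation":[0,0,0.05],"jaw":0},{"delta_rot":[0,0,0],"translation":[0,0,0.05],"jaw":0},{"delta_rot":[0,0,0],"translation":[0,0,0],"jaw":0}]'| grep -E "eef_pos|force"
```

```text
eef_pos: [0.4859, 0.0995, 0.1286]
wrist_force: [-0.0, -0.2, 0.7]
```

```bash
python3 -m creep '[{"delta_rot":[0,0,0],"translation":[0,0,0.05],"jaw":0},{"delta_rot":[0,0,0],"translation":[0,0,0.05],"jaw":0},{"delta_rot":[0,0,0],"translation":[0,0,0],"jaw":0}]'| grep -E "eef_pos|force"
```

```text
eef_pos: [0.4859, 0.0995, 0.1276]
wrist_force: [0.2, 0.3, 0.0]
```

```bash
python3 -m creep '[{"delta_rot":[0,0,0],"translation":[0,0,0.05],"jaw":0},{"delta_rot":[0,0,0],"translation":[0,0,0],"jaw":0}]'| grep -E "eef_pos|force"
```

```text
eef_pos: [0.4859, 0.0995, 0.1271]
wrist_force: [-0.5, 0.8, 0.3]
```

```bash
python3 -m creep '[{"delta_rot":[0,0,0],"translation":[0,0,0.05],"jaw":0},{"delta_rot":[0,0,0],"translation":[0,0,0],"jaw":0}]'| grep -E "eef_pos|force"
```

```text
eef_pos: [0.4859, 0.0995, 0.1266]
wrist_force: [0.1, 0.2, -0.4]
```

```bash
python3 -m creep '[{"delta_rot":[0,0,0],"translation":[0,0,0.05],"jaw":0},{"delta_rot":[0,0,0],"translation":[0,0,0],"jaw":0}]'| grep -E "eef_pos|force"
```

```text
eef_pos: [0.4859, 0.0995, 0.1261]
wrist_force: [-0.4, 0.2, -0.4]
```

```bash
python3 -m creep '[{"delta_rot":[0,0,0],"translation":[0,0,0.05],"jaw":0},{"delta_rot":[0,0,0],"translation":[0,0,0],"jaw":0}]'| grep -E "eef_pos|force"
```

```text
eef_pos: [0.4859, 0.0995, 0.1256]
wrist_force: [0.2, 0.1, -0.1]
```

```bash
python3 -m creep '[{"delta_rot":[0,0,0],"translation":[0,0,0.05],"jaw":0},{"delta_rot":[0,0,0],"translation":[0,0,0],"jaw":0}]'| grep -E "eef_pos|force"
```

```text
eef_pos: [0.4859, 0.0995, 0.1251]
wrist_force: [1.2, -0.2, 0.4]
```

```bash
python3 -m creep '[{"delta_rot":[0,0,0],"translation":[0,0,0.05],"jaw":0},{"delta_rot":[0,0,0],"translation":[0,0,0],"jaw":0}]'| grep -E "eef_pos|force"
```

```text
eef_pos: [0.4859, 0.0995, 0.1246]
wrist_force: [-0.9, -0.1, -0.1]
```

```bash
python3 -m creep '[{"delta_rot":[0,0,0],"translation":[0,0,0.05],"jaw":0},{"delta_rot":[0,0,0],"translation":[0,0,0],"jaw":0}]'| grep -E "eef_pos|force"
```

```text
eef_pos: [0.4859, 0.0995, 0.1241]
wrist_force: [0.3, -0.4, 0.2]
```

```bash
python3 -m creep '[{"delta_rot":[0,0,0],"translation":[0,0,0.05],"jaw":0},{"delta_rot":[0,0,0],"translation":[0,0,0],"jaw":0}]'| grep -E "eef_pos|force"
```

```text
eef_pos: [0.4859, 0.0995, 0.1236]
wrist_force: [0.4, -0.4, 0.6]
```

```bash
python3 -m creep '[{"delta_rot":[0,0,0],"translation":[0,0,0.05],"jaw":0},{"delta_rot":[0,0,0],"translation":[0,0,0],"jaw":0}]'| grep -E "eef_pos|force"
```

```text
eef_pos: [0.4859, 0.0995, 0.1231]
wrist_force: [-0.7, -0.1, 0.1]
```

```bash
python3 -m creep '[{"delta_rot":[0,0,0],"translation":[0,0,0.05],"jaw":0},{"delta_rot":[0,0,0],"translation":[0,0,0],"jaw":0}]'| grep -E "eef_pos|force"
```

```text
eef_pos: [0.4859, 0.0995, 0.1227]
wrist_force: [0.4, -0.2, 0.8]
```

```bash
python3 -m creep '[{"delta_rot":[0,0,0],"translation":[0,0,0.05],"jaw":0},{"delta_rot":[0,0,0],"translation":[0,0,0],"jaw":0}]'| grep -E "eef_pos|force"
```

```text
eef_pos: [0.486, 0.0995, 0.1223]
wrist_force: [0.5, 0.7, 2.0]
```

```bash
python3 -m creep '[{"delta_rot":[0,0,0],"translation":[0,0,0.05],"jaw":0},{"delta_rot":[0,0,0],"translation":[0,0,0],"jaw":0}]'| grep -E "eef_pos|force"
```

```text
eef_pos: [0.486, 0.0995, 0.1218]
wrist_force: [-0.7, -0.1, 3.7]
```

Contact at about 0.1226; I continue in 0.5 mm steps.

```bash
python3 -m creep '[{"delta_rot":[0,0,0],"translation":[0,0,0.05],"jaw":0},{"delta_rot":[0,0,0],"translation":[0,0,0],"jaw":0}]'| grep -E "eef_pos|force"
```

```text
eef_pos: [0.486, 0.0995, 0.1213]
wrist_force: [-0.4, -0.6, 4.6]
```

```bash
python3 -m creep '[{"delta_rot":[0,0,0],"translation":[0,0,0.05],"jaw":0},{"delta_rot":[0,0,0],"translation":[0,0,0],"jaw":0}]'| grep -E "eef_pos|force"
```

```text
eef_pos: [0.486, 0.0994, 0.1207]
wrist_force: [-0.0, -0.2, 4.1]
```

```bash
python3 -m creep '[{"delta_rot":[0,0,0],"translation":[0,0,0.05],"jaw":0},{"delta_rot":[0,0,0],"translation":[0,0,0],"jaw":0}]'| grep -E "eef_pos|force"
```

```text
eef_pos: [0.486, 0.0994, 0.1202]
wrist_force: [-0.8, -0.7, 4.7]
```

```bash
python3 -m creep '[{"delta_rot":[0,0,0],"translation":[0,0,0.05],"jaw":0},{"delta_rot":[0,0,0],"translation":[0,0,0],"jaw":0}]'| grep -E "eef_pos|force"
```

```text
eef_pos: [0.486, 0.0994, 0.1197]
wrist_force: [-0.5, -1.0, 5.2]
```

```bash
python3 -m creep '[{"delta_rot":[0,0,0],"translation":[0,0,0.05],"jaw":0},{"delta_rot":[0,0,0],"translation":[0,0,0],"jaw":0}]'| grep -E "eef_pos|force"
```

```text
eef_pos: [0.486, 0.0994, 0.1193]
wrist_force: [-0.1, -1.4, 4.6]
```

```bash
python3 -m creep '[{"delta_rot":[0,0,0],"translation":[0,0,0.05],"jaw":0},{"delta_rot":[0,0,0],"translation":[0,0,0],"jaw":0}]'| grep -E "eef_pos|force"
```

```text
eef_pos: [0.486, 0.0993, 0.1188]
wrist_force: [-0.2, -1.1, 6.3]
```

```bash
python3 -m creep '[{"delta_rot":[0,0,0],"translation":[0,0,0.05],"jaw":0},{"delta_rot":[0,0,0],"translation":[0,0,0],"jaw":0}]'| grep -E "eef_pos|force"
```

```text
eef_pos: [0.486, 0.0993, 0.1184]
wrist_force: [-0.0, -0.7, 7.6]
```

```bash
python3 -m creep '[{"delta_rot":[0,0,0],"translation":[0,0,0.05],"jaw":0},{"delta_rot":[0,0,0],"translation":[0,0,0],"jaw":0}]'| grep -E "eef_pos|force"
```

```text
eef_pos: [0.486, 0.0993, 0.1181]
wrist_force: [-0.8, -1.3, 7.8]
```

```bash
python3 -m creep '[{"delta_rot":[0,0,0],"translation":[0,0,0.05],"jaw":0},{"delta_rot":[0,0,0],"translation":[0,0,0],"jaw":0}]'| grep -E "eef_pos|force"
```

```text
eef_pos: [0.4859, 0.0994, 0.1171]
wrist_force: [0.7, -0.1, 0.2]
```

```bash
python3 -m creep '[{"delta_rot":[0,0,0],"translation":[0,0,0.05],"jaw":0},{"delta_rot":[0,0,0],"translation":[0,0,0],"jaw":0}]'| grep -E "eef_pos|force"
```

```text
eef_pos: [0.4857, 0.0997, 0.1163]
wrist_force: [-0.3, 0.1, -0.5]
```

The -y end snapped (7.8 N, then 0). I'm retreating and checking both ends.

```bash
python3 -m creep '[{"delta_rot":[0,0,0],"translation":[0,0,-0.5],"jaw":0},{"delta_rot":[0,0,0],"translation":[0,0,-1.5],"jaw":0},{"delta_rot":[0,0,0],"translation":[0,0,-2.5],"jaw":0},{"delta_rot":[0,0,0],"translation":[0,0,-2.5],"jaw":0},{"delta_rot":[0,0,0],"translation":[0,0,-2.5],"jaw":0},{"delta_rot":[0,0,0],"translation":[-2.5,0,-2.5],"jaw":0},{"delta_rot":[0,0,0],"translation":[-2.5,0,-2.5],"jaw":0},{"delta_rot":[0,0,0],"translation":[-2.5,0,-2],"jaw":0},{"delta_rot":[0,0,0],"translation":[-2.5,0,0],"jaw":0},{"delta_rot":[0,0,0],"translation":[-2.5,0,0],"jaw":0},{"delta_rot":[0,0,0],"translation":[-2.5,0,0],"jaw":0},{"delta_rot":[0,0,0],"translation":[-1,0,0],"jaw":0},{"delta_rot":[0,0,0],"translation":[0,0,0],"jaw":0},{"delta_rot":[0,0,0],"translation":[0,0,0],"jaw":0},{"delta_rot":[0,0,0],"translation":[0,0,0],"jaw":0}]'
python3 - <<'E'
from h import *
f=shot('wrist','w8')
f=shot('side','s8')
i=cv2.imread('pics/s8.png')[190:320,260:370];cv2.imwrite('pics/s8c.png',cv2.resize(i,None,fx=4.5,fy=4.5,interpolation=cv2.INTER_CUBIC))
f=shot('top','t8')
i=cv2.imread('pics/t8.png')[60:330,105:415];cv2.imwrite('pics/t8c.png',cv2.convertScaleAbs(cv2.resize(i,None,fx=2.2,fy=2.2,interpolation=cv2.INTER_CUBIC),alpha=1.5))
i=cv2.imread('pics/t8.png')[210:330,105:260];cv2.imwrite('pics/t8d.png',cv2.convertScaleAbs(cv2.resize(i,None,fx=5,fy=5,interpolation=cv2.INTER_CUBIC),alpha=1.3))
E
```

```text
clock: 24.42
eef_pos: [0.4848, -0.0584, 0.2818]
eef_rot: [0.709, 0.705, 0.001, -0.0]
wrist_force: [-0.4, 0.3, -0.7]
grip_width: 0.0
```

View pics/w8.png

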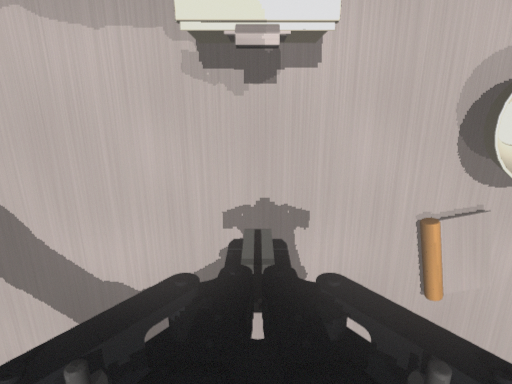

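View pics/s8c.png

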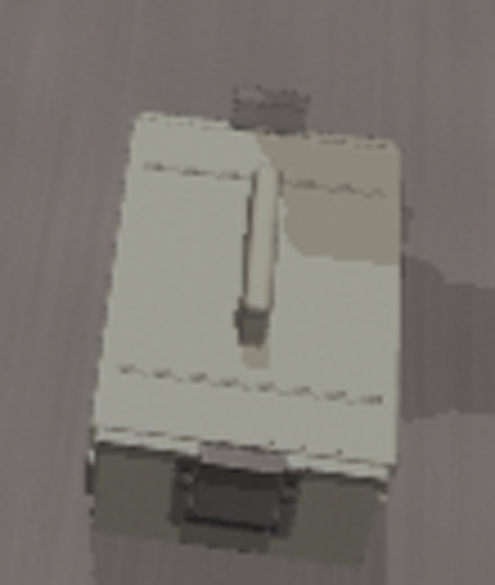

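View pics/t8c.png

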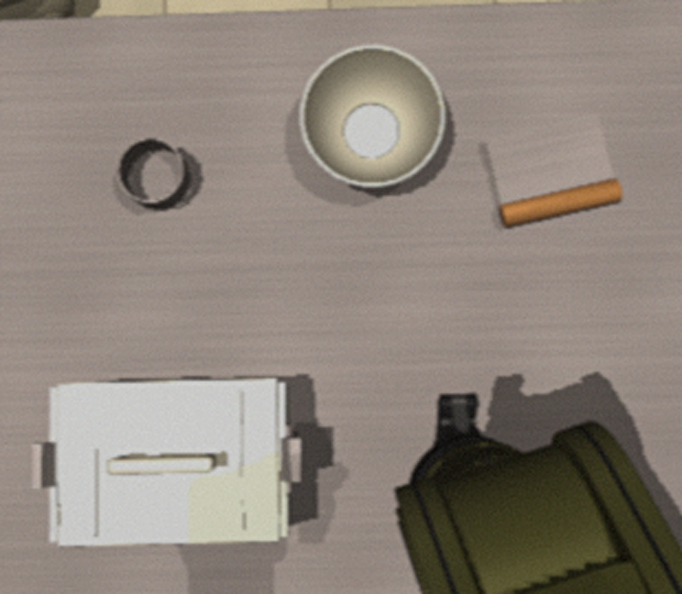

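View pics/t8d.png

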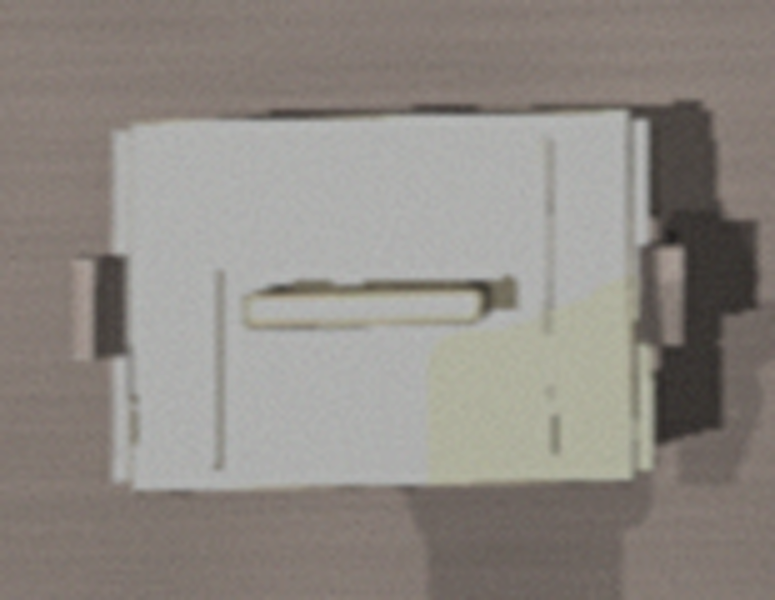

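Both catch noses overlap the lips: top crop (112,305) on the left and (652,295) on the right. The lid is level, and the bowl, cutter and scraper haven't moved. Signing off.

```bash
python3 -c "
from station import *
s=get_state();print(s['clock'],s['wrist_force']);print(sign_off())"
```

```text
24.5667 [ 0.28836133 -0.28614109  0.45091387]
the job is handed in; nothing more can be done
None
```

The tub is closed. I lifted the lid by its bar grip, set it into the mouth resting on both catches, and pressed the +y end and then the -y end until each snapped. The job was handed in at 24.6 s of the 67 s allowed.

- **Snaps:** I pressed in 0.5 mm steps. The push peaked at about 7.8 N at each end, then fell to about 0 with a drop. I backed off without pressing a shut end any harder. The +y end snapped at a TCP height of about 121 mm and the -y end at about 118 mm, so the catches do sit at different heights.
- **Last pictures:** both noses lie over the lips, the lid is square and level, and the arm is clear of everything. The bowl, ring cutter and scraper look to be where they were.
- **Not checked or off:** I did not tug the lid to test the hold; that rests on the force drops and the pictures. While I was placing the lid, position readings disagreed by 2–3 mm (arm still settling, plus calibration). I corrected that from the images before lowering it, and it went in with only about 1 N of side force.

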